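Set the pastry warmer's thumbwheel to green and start it

ROBOT

A 6-joint arm with a two-finger parallel gripper is mounted at the origin on the work surface. World frame = base frame: x ahead of the robot, y to its left, z up, the work surface at z = 0. Lengths are in m, angles in rad, forces in N, time in s.
With the tool pointing down it reaches from about 0.35 to 0.775 m from the base axis. Payload 5.5 kg.
Tool frame: the origin (TCP) lies midway between the tips of the shut fingers; the grasp point (between the pads) lies grasp_offset behind it (grasp_offset is the distance from the TCP to the grasp point, in m); z points along the fingers, y is the line along which they close (so a half turn about z gives the same grasp; the last joint's range is limited). The gripper opens to 85 mm and grips with 20 to 120 N. Pads are 22 mm wide; open, the fingers measure 114 mm over their backs; the gripper's body (76 mm by 85 mm) begins 54 mm behind the grasp point. The pads swing forward as they close: fully open they stand 13 mm farther back than shut.
Start: joints at [1.099, 0.313, 0.046, 1.304, 0, 1.431], TCP at [0.187, 0.544, 0.231] pointing down, gripper open.
Joint ranges: [-2.76, 2.76], [-0.86, 1.69], [-1.03, 1.26], [-2.2, 2.34], [-1.47, 1.5], [-3.14, 3.14]. Speed limits (rad/s): [2.57, 2.57, 3.14, 3.14, 3.14, 3.14].

INTERFACE

Orientations are given as a unit quaternion [w, x, y, z].
In Python, from workcell import * gives the robot as it stands.
- The arm moves only by the tool step_arm, never from a script. Its argument "deltas" is a list of rows, each a list of 7 numbers: the shift along the world's x, y, z in mm, then the turn, a rotation vector about the world's x, y, z in degrees, then the gripper's target within -1 to 1 (fully open at 1, half-way at 0, shut at -1). A call has 1 to 5 rows; each row shifts and turns the commanded pose from where the row before left it; what a row does not reach is not made up. A row lasts 1/10 s, in which the tool goes at most 50 mm and 8.59 degrees, less where a joint would pass 70% of its speed; a pose out of reach is approached as far as the arm can. A call is refused whole if a number of a shift passes 50 or a number of a turn 8.59, either way. A call with a gripper value outside its range is refused whole. The fingers move at their own pace and stop on an object; "newtons" is the grip in N (left out, the last holds). Time passes only in rows, so rows that do not move let the fingers close. It gives the time, the measured TCP pose, the force, the opening and the grip force at its end, in the units of the state.
- get_state(): the state, without advancing time (a new reading comes with each control period).
- read_camera(name): name is "side" or "top"; returns a dict with "image" (480x640x3 uint8, red, green, blue), "z_map" (480x640 float32, m along the optical axis (not along the pixel's ray), 0 where there is no reading), "K" (3x3 intrinsics, pixels), "dist_coeffs" ([k1, k2, p1, p2, k3] as OpenCV has them; the pictures are not rectified), "world_from_camera" (4x4, takes a point from camera to world coordinates). Camera axes: x right, y down, z forward; pixel columns grow to the right and rows downward; lengths in m; the calibration is good to about 2 mm. A picture is of the moment at which its call begins.
- hand_in(): hands the job in; it is judged then, once.
The state is a dict: "clock": time; "joint_pos": joint angles; "qvel": joint speeds; "tau": joint torques, N m; "tcp_pos": TCP position; "orientation": TCP orientation; "wrist_force": force on the tool from outside, world axes, zero at the start; "ft_torque": the same for the moment, N m; "finger_gap": finger opening in m; "grip_force": force on a finger pad.
Only numpy, scipy, OpenCV 4.12 (cv2) and the standard library are available. Lean on these libraries where they do the work, as an engineer would, in place of code of your own. Each camera call takes 0.05 s, during which the arm holds its last target. There are 200 camera calls.

TASK

Switch on the pastry warmer on the counter: with a fingertip, roll its knurled thumbwheel by friction until the green bar clicks in at the white pointers, then press the red start button beside it all the way down and let it come up again. Leave the jar, the tin and the cup standing where they are, and finish with the hand clear of everything.

Things in the scene. Friction and masses are not known exactly. Their poses are not given: they have to be found in the camera images.
- pod: Pastry warmer, fixed to the counter, new place and yaw each time. Origin: on the counter (z = 0) under the centre of its green control box, 150 (x) by 200 (y) by 70 mm high. Its x points from the box to the steel warming plate (x 75 to 325, y -150 to 150 mm, 44 mm high, pastries up to 83 mm); z up. In its x, y the thumbwheel is centred at (0, 45) mm, the start button at (0, -60) mm.
- wheel_top (a point): Fixed point: top of the unpressed thumbwheel's rim, 92 mm above the counter, mid-width; axes as the pod's. Wheel: dark knurled cylinder, diameter 80 mm, 34 mm wide, level axle along pod y; its upper 22 mm stand out of a slot. Either side, 20 to 29 mm from its mid-plane, a brass cheek (50 mm long in x, top 80 mm above the counter) bears a white pointer line level with the wheel's top in x.
- carriage (a joint): How far the whole wheel on its sprung axle is pushed down, in m: 0 up, at most 0.009. 1 N starts it, then 1 N per mm (about 6 N at 5 mm); it comes up again by itself. Rim friction coefficient with a fingertip is about 0.5 or more, so a press of 5 to 6 N is enough to turn the wheel.
- wheel (a joint): Thumbwheel angle, rad. Grows as the wheel's top moves along pod -x (away from the warming plate); 1 rad is 40 mm at the rim. Clicks: 0.00 white bar at the top between the pointers, 0.60 blue, 1.20 green, 1.80 red; stops 0.12 beyond first and last. Starts on white or blue. Let go between two clicks it snaps into the nearer; 1 to 2 N at the rim turns it past a click.
- start (a joint): Travel of the red start button in m: 0 up, 0.006 fully pressed; springs back. Full press takes about 5 N.
- start_top (a point): Centre of the top face of the red start button (34 mm diameter, in a brass collar 50 mm across and 82 mm above the counter), 92 mm above the counter when up; it presses straight down 6 mm.
- jar: Loose amber glass jar with a brass lid, 64 mm diameter, 115 mm high, 0.35 kg, beside the warmer (pod +y or -y side). Origin at the centre of its underside. Bystander.
- tin: Loose red biscuit tin with brass lid, 89 x 59 x 72 mm high, 0.25 kg, beside the warmer (pod -y or +y side). Origin at the centre of its underside. Bystander.
- cup: Loose blue china cup, 76 mm across the rim, 60 mm high, 0.16 kg, in front of the control box, on the robot side. Origin at the centre of its underside. Bystander.

How it is judged:
On the way, in this order (a step that is already met when the one before it is completed fails the run):
1. the green bar is clicked in at the pointers (value of joint wheel between 1.08 and 1.32 rad and velocity of joint wheel between -0.3 and 0.3 rad/s), for 0.3 s.
2. with the wheel on green, the start button is pressed down (value of joint wheel between 1.08 and 1.32 rad and value of joint start above 0.0045 m).
At the end, for the whole second after the job is handed in: The wheel rests in the green click (1.20 rad, within 0.12 rad), the start button was pressed at least 4.5 mm after the wheel was set and is up again (under 1.5 mm), and the jar, tin and cup stand upright within 15 mm of where they were (value of joint wheel between 1.08 and 1.32 rad and value of joint start below 0.0015 m and velocity of joint wheel between -0.1 and 0.1 rad/s and distance of each of jar, tin, cup from where it was at the start of the episode below 0.015 m and angle between each of jar, tin, cup's own z axis and vertical below 0.2 rad); the robot touches nothing.
It fails at once if the jar is lifted, shifted or tipped (over 15 mm or 0.3 rad) (distance of jar from where it was at the start of the episode above 0.015 m or angle between jar's own z axis and vertical above 0.3 rad).
It fails at once if the tin is lifted, shifted or tipped (over 15 mm or 0.3 rad) (distance of tin from where it was at the start of the episode above 0.015 m or angle between tin's own z axis and vertical above 0.3 rad).
It fails at once if the cup is lifted, shifted or tipped (over 15 mm or 0.3 rad) (distance of cup from where it was at the start of the episode above 0.015 m or angle between cup's own z axis and vertical above 0.3 rad).
It also fails if it takes over 48 s, if anything falls off the work surface, if the arm or the gripper's body presses on something with over 40 N, if the wrist force passes 120 N, or if a joint passes its speed limit or range.

## Working session

There is one attempt and no reset: what is moved stays moved. The work goes in short steps, Python scripts to look and compute and a tool call to move; the robot and the scene stay as the last step left them, time stands still between calls to the robot, and variables do not carry over. Pictures are saved under pics/ and viewed, at most 10 in all, crops included, and the job is handed in when it is done.

Besides the shell and the picture viewer there is one more tool, called after "Request:" as name([rows], argument=value, ...), one row to a line, values as JSON. step_arm: Moves the arm, as the interface text tells. Its arguments: {"type":"object","properties":{"deltas":{"type":"array","items":{"type":"array","items":{"type":"number"}}},"newtons":{"type":"number"}},"required":["deltas"]}

```bash
mkdir -p pics; cat > h.py <<'E'
from workcell import *
import numpy as np, cv2
def shot(n,f=None):
    c=read_camera(n)
    if f: cv2.imwrite('pics/'+f,c['image'][:,:,::-1])
    return c
def onplane(c,uv,z):
    uv=np.array(uv,float).reshape(-1,1,2)
    p=cv2.undistortPoints(uv,c['K'],np.array(c['dist_coeffs'])).reshape(-1,2)
    T=np.array(c['world_from_camera']); d=np.c_[p,np.ones(len(p))]@T[:3,:3].T; o=T[:3,3]
    return o+d*((z-o[2])/d[:,2])[:,None]
def cloud(c):
    z=c['z_map']; v,u=np.nonzero(z>0)
    p=cv2.undistortPoints(np.stack([u,v],1).astype(float).reshape(-1,1,2),c['K'],np.array(c['dist_coeffs'])).reshape(-1,2)
    P=np.full(z.shape+(3,),np.nan); T=np.array(c['world_from_camera'])
    P[v,u]=(np.c_[p,np.ones(len(p))]*z[v,u][:,None])@T[:3,:3].T+T[:3,3]
    return P
E
python3 - <<'E'
from h import *
for n in('top','side'):
    c=shot(n,n+'1.png'); print(n,np.round(c['world_from_camera'],3).tolist(),np.round(c['K'],1).tolist())
s=get_state();print(s)
E
```

```text
top [[0.021, -0.998, 0.056, 0.473], [-1.0, -0.019, 0.021, 0.028], [-0.02, -0.057, -0.998, 1.0], [0.0, 0.0, 0.0, 1.0]] [[538.9, 0.0, 316.0], [0.0, 538.9, 244.3], [0.0, 0.0, 1.0]]
side [[0.953, -0.24, 0.185, 0.393], [-0.303, -0.722, 0.622, -0.417], [-0.015, -0.649, -0.761, 0.637], [0.0, 0.0, 0.0, 1.0]] [[445.4, 0.0, 323.5], [0.0, 445.4, 251.2], [0.0, 0.0, 1.0]]
{'clock': 0.1, 'joint_pos': array([1.09936878e+00, 3.13947425e-01, 4.51083937e-02, 1.30360255e+00,
       4.41944339e-05, 1.43120825e+00]), 'qvel': array([-1.21188740e-03, -2.44437456e-03,  2.58655064e-03,  1.83731066e-03,
        5.00346841e-05,  7.49559909e-04]), 'tau': array([ 2.83096204e-03, -4.81723487e+01,  2.99245334e+01,  1.27376779e-02,
       -1.24047460e-04,  1.38458887e-06]), 'tcp_pos': array([0.18711018, 0.54323234, 0.23049192]), 'orientation': array([-2.68501121e-04,  1.65159467e-01,  9.86266533e-01, -7.77886580e-04]), 'wrist_force': array([0.06552473, 0.05526723, 0.72725693]), 'ft_torque': array([-0.0061828 ,  0.00696366,  0.01331036]), 'grip_force': 0.0, 'finger_gap': 0.08496173670943569}
```

View pics/top1.png

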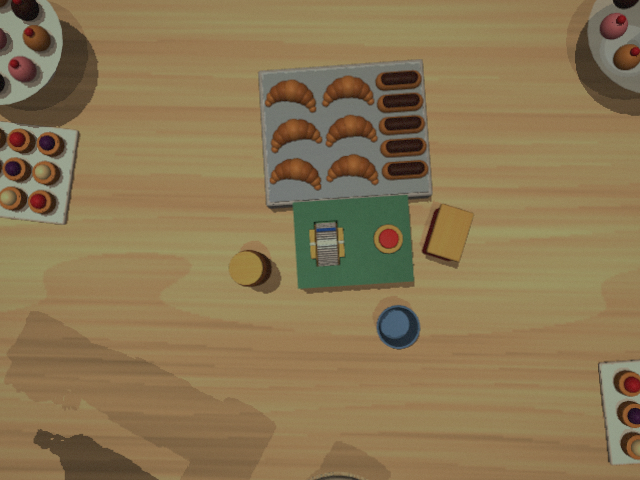

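View pics/side1.png

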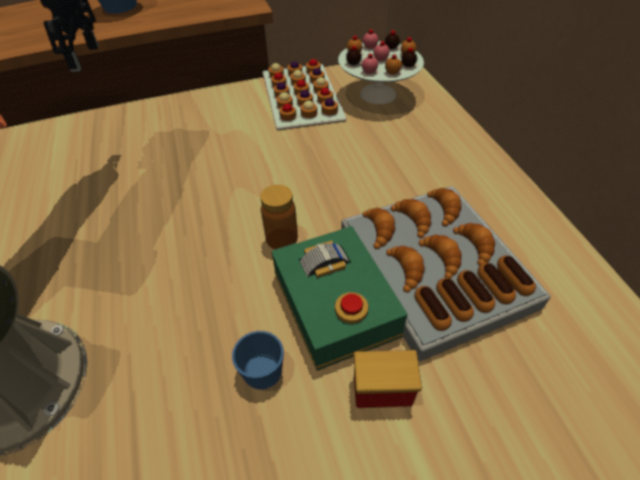

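The top view shows the wheel at (327,243), the button at (388,238), the jar at (247,268), the tin at (448,233) and the cup at (398,327). Next I'll measure these and zoom in on the wheel.

```bash
python3 - <<'E'
from h import *
c=shot('top'); im=c['image']; P=cloud(c)
hsv=cv2.cvtColor(im,cv2.COLOR_RGB2HSV)
g=((hsv[...,0]>60)&(hsv[...,0]<95)&(hsv[...,1]>90)).astype(np.uint8)
g[:180]=0; g[300:]=0;g[:,:280]=0;g[:,420:]=0
z=P[...,2]
m=g.astype(bool)&(abs(z-.07)<.006)
vu=np.argwhere(m)[:,::-1]
r=cv2.minAreaRect(vu.astype(np.float32)); b=cv2.boxPoints(r)
W=onplane(c,b,.07); print('box',r,W.round(4).tolist(), 'ctr',W.mean(0),'zmed',np.median(z[m]))
red=((hsv[...,0]<8)|(hsv[...,0]>172))&(hsv[...,1]>150)&(hsv[...,2]>110)
red[:, :370]=0; red[:,405:]=0; red[:215]=0; red[260:]=0
q=np.argwhere(red)[:,::-1].mean(0); B=onplane(c,[q],.092)[0]
print('button',q,B, 'z',np.nanmedian(z[red]))
s=shot('side'); h2=cv2.cvtColor(s['image'],cv2.COLOR_RGB2HSV)
r2=((h2[...,0]<8)|(h2[...,0]>172))&(h2[...,1]>150)&(h2[...,2]>110)
r2[:285]=0;r2[325:]=0;r2[:,:330]=0;r2[:,375:]=0
q=np.argwhere(r2)[:,::-1].mean(0);print('button side',q,onplane(s,[q],.092)[0])
for n,(u0,u1,v0,v1) in dict(jar=(225,275,245,290),tin=(420,475,200,265),cup=(374,422,303,350)).items():
    S=P[v0:v1,u0:u1].reshape(-1,3); S=S[S[:,2]>.045]; print(n,S.min(0).round(3),S.max(0).round(3))
w=P[215:270,310:345].reshape(-1,3); w=w[w[:,2]>.076]; print('wheel',w.min(0),w.max(0),np.median(w,0))
a=cv2.resize(im[205:275,290:420],None,fx=6,fy=6,interpolation=cv2.INTER_CUBIC)
cv2.imwrite('pics/crop1.png',a[:,:,::-1])
E
```

```text
box ((352.6646728515625, 241.0347900390625), (84.86023712158203, 114.27880096435547), 86.28471374511719) [[0.5976, 0.0894, 0.07], [0.614, -0.108, 0.07], [0.4679, -0.119, 0.07], [0.4511, 0.0766, 0.07]] ctr [ 0.53266699 -0.0152455   0.07      ] zmed 0.06958326897461814
button [388.43006993 238.11538462] [ 0.53704484 -0.07454279  0.092     ] z 0.09142844692318108
button side [351.4006734  302.55218855] [ 0.53441639 -0.07784636  0.092     ]
jar [0.451 0.131 0.046] [0.513 0.19  0.119]
tin [ 0.501 -0.222  0.045] [ 0.6   -0.143  0.076]
cup [ 0.349 -0.135  0.045] [ 0.424 -0.06   0.063]
wheel [0.49307621 0.0009845  0.07605092] [0.56237966 0.05835322 0.09531998] [0.5267694  0.03021488 0.08540906]
```

View pics/crop1.png

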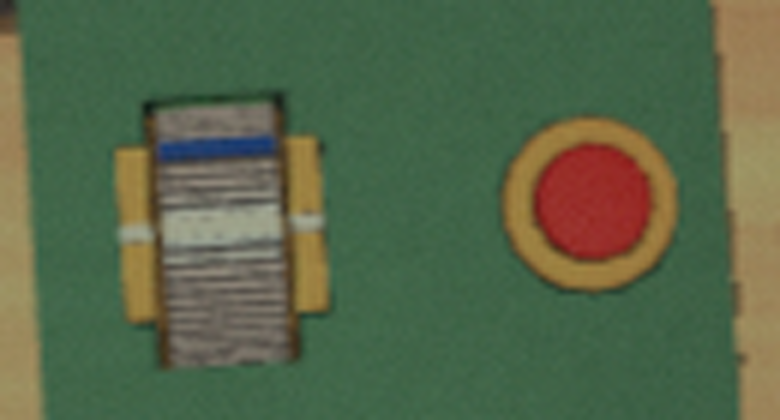

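White sits at the pointers, so the wheel is at 0 and green is two clicks, or 48 mm, along pod -x. Pod yaw is about 4.8°, with the wheel at about (0.528, 0.029) and the button at (0.536, -0.076). I'll move over now with the gripper shut.

Request:
step_arm([
  [24, -34, 0, 0, 0, 1.6, -1],
  [24, -34, 0, 0, 0, 1.6, -1],
  [24, -34, 0, 0, 0, 1.6, -1],
  [24, -34, 0, 0, 0, 1.6, -1],
  [24, -34, 0, 0, 0, 1.6, -1],
], newtons=40)

```text
clock: 0.7
tcp_pos: [0.3079, 0.3723, 0.2312]
orientation: [0.0, 0.095, 0.995, 0.0]
wrist_force: [0.9, 0.4, 0.6]
finger_gap: 0.0119
grip_force: 0.0
```

Request:
step_arm([
  [24, -34, 0, 0, 0, 1.6, -1],
  [24, -34, 0, 0, 0, 1.6, -1],
  [24, -34, 0, 0, 0, 1.6, -1],
  [24, -34, 0, 0, 0, 1.6, -1],
  [24, -34, 0, 0, 0, 1.6, -1],
])

```text
clock: 1.2
tcp_pos: [0.428, 0.2021, 0.2314]
orientation: [0.0, 0.026, 1.0, 0.0]
wrist_force: [-0.0, 0.9, -0.4]
finger_gap: 0.0002
grip_force: 0.0
```

Request:
step_arm([
  [24, -34, -10, 0, 0, 1.6, -1],
  [24, -34, -15, 0, 0, 1.6, -1],
  [24, -34, -15, 0, 0, 1.6, -1],
  [24, -34, -15, 0, 0, 1.6, -1],
  [18, -34, -15, 0, 0, 1.4, -1],
])

```text
clock: 1.7
tcp_pos: [0.5425, 0.032, 0.1606]
orientation: [0.0, -0.042, 0.999, 0.0]
wrist_force: [0.6, 0.6, 0.0]
finger_gap: -0.0001
grip_force: 0.0
```

Request:
step_arm([
  [0, 0, 0, 0, 0, 0, -1],
  [0, 0, 0, 0, 0, 0, -1],
  [0, 0, 0, 0, 0, 0, -1],
])

```text
clock: 2.0
tcp_pos: [0.5409, 0.0344, 0.1616]
orientation: [-0.0, -0.042, 0.999, 0.0]
wrist_force: [-0.2, 0.3, 1.3]
finger_gap: 0.0005
grip_force: 0.0
```

Request:
step_arm([
  [0, -4, -25, 0, 0, 0, -1],
  [0, 0, -25, 0, 0, 0, -1],
  [0, 0, -15, 0, 0, 0, -1],
  [0, 0, -4, 0, 0, 0, -1],
  [0, 0, 0, 0, 0, 0, -1],
])

```text
clock: 2.5
tcp_pos: [0.5409, 0.0308, 0.0927]
orientation: [-0.0, -0.043, 0.999, 0.0]
wrist_force: [-0.4, 0.1, 0.9]
finger_gap: -0.0
grip_force: 0.0
```

Request:
step_arm([
  [0, 0, -3, 0, 0, 0, -1],
  [0, 0, -3, 0, 0, 0, -1],
  [0, 0, 0, 0, 0, 0, -1],
  [0, 0, 0, 0, 0, 0, -1],
])

```text
clock: 2.9
tcp_pos: [0.5424, 0.03, 0.0874]
orientation: [0.001, -0.042, 0.999, 0.0]
wrist_force: [1.0, 2.8, 5.0]
finger_gap: -0.0001
grip_force: 2.4
```

Request:
step_arm([
  [0, 0, -1.5, 0, 0, 0, -1],
  [-5, -0.4, 0, 0, 0, 0, -1],
  [-5, -0.4, 0, 0, 0, 0, -1],
  [-5, -0.4, 0, 0, 0, 0, -1],
  [-5, -0.4, 0, 0, 0, 0, -1],
])

```text
clock: 3.4
tcp_pos: [0.5218, 0.0283, 0.0858]
orientation: [0.001, -0.042, 0.999, 0.0]
wrist_force: [-1.6, 1.1, 6.9]
finger_gap: -0.0001
grip_force: 3.5
```

Request:
step_arm([
  [-5, -0.4, 0, 0, 0, 0, -1],
  [0, 0, 0, 0, 0, 0, -1],
  [0, 0, 0, 0, 0, 0, -1],
])

```text
clock: 3.7
tcp_pos: [0.5169, 0.0279, 0.0858]
orientation: [0.001, -0.042, 0.999, 0.0]
wrist_force: [0.1, 2.6, 6.8]
finger_gap: -0.0002
grip_force: 3.4
```

Request:
step_arm([
  [0, 0, 15, 0, 0, 0, -1],
  [0, 0, 45, 0, 0, 0, -1],
  [-25, 0, 45, 0, 0, 0, -1],
  [-50, 0, 0, 0, 0, 0, -1],
  [-50, 0, 0, 0, 0, 0, -1],
])

```text
clock: 4.2
tcp_pos: [0.3919, 0.0271, 0.1896]
orientation: [0.001, -0.042, 0.999, -0.001]
wrist_force: [-1.1, 0.0, 0.5]
finger_gap: -0.0002
grip_force: 0.0
```

```bash
python3 - <<'E'
from h import *
c=shot('top'); s=shot('side')
a=cv2.resize(c['image'][205:275,290:420],None,fx=4,fy=4,interpolation=cv2.INTER_CUBIC)
b=cv2.resize(s['image'][225:295,280:410],None,fx=4,fy=4,interpolation=cv2.INTER_CUBIC)
cv2.imwrite('pics/crop2.png',np.vstack([a,b])[:,:,::-1]); print(get_state()['tcp_pos'])
E
```

```text
[0.38366224 0.02833115 0.18703979]
```

View pics/crop2.png

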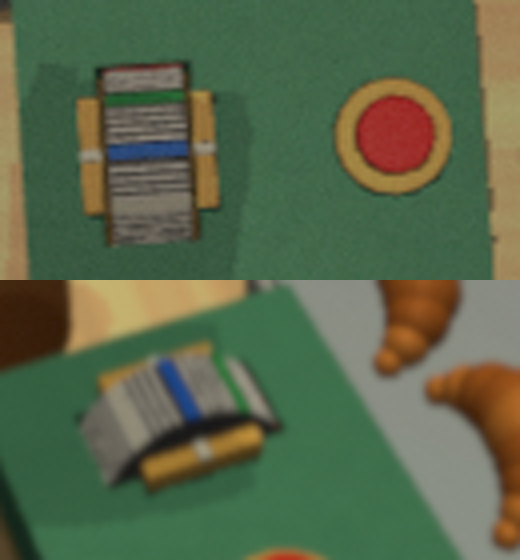

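Blue is now exactly at the pointers, with green next behind it in the top crop at (145,98). I'll repeat the stroke.

Request:
step_arm([
  [50, 0, 0, 0, 0, 0, -1],
  [50, 0, 0, 0, 0, 0, -1],
  [50, 2, -30, 0, 0, 0, -1],
  [0, 0, -45, 0, 0, 0, -1],
  [0, 0, 0, 0, 0, 0, -1],
])

```text
clock: 4.8
tcp_pos: [0.531, 0.0294, 0.1115]
orientation: [-0.006, -0.042, 0.999, 0.001]
wrist_force: [-1.4, -0.0, -0.8]
finger_gap: -0.0002
grip_force: 0.0
```

Request:
step_arm([
  [0, 0, 0, 0, 0, 0, -1],
  [0, 0, 0, 0, 0, 0, -1],
])

```text
clock: 5.0
tcp_pos: [0.5354, 0.0292, 0.1196]
orientation: [0.001, -0.042, 0.999, -0.0]
wrist_force: [0.6, -0.3, 0.0]
finger_gap: 0.0003
grip_force: 0.0
```

Request:
step_arm([
  [5, 1, -15, 0, 0, 0, -1],
  [0, 0, -10, 0, 0, 0, -1],
  [0, 0, 0, 0, 0, 0, -1],
  [0, 0, 0, 0, 0, 0, -1],
])

```text
clock: 5.4
tcp_pos: [0.5399, 0.0303, 0.0938]
orientation: [0.0, -0.042, 0.999, -0.0]
wrist_force: [0.5, 0.7, 0.5]
finger_gap: -0.0
grip_force: 0.0
```

Request:
step_arm([
  [0, 0, -4, 0, 0, 0, -1],
  [0, 0, -4, 0, 0, 0, -1],
  [0, 0, 0, 0, 0, 0, -1],
  [0, 0, 0, 0, 0, 0, -1],
])

```text
clock: 5.8
tcp_pos: [0.5412, 0.0303, 0.0859]
orientation: [0.002, -0.042, 0.999, -0.0]
wrist_force: [0.7, 0.2, 6.5]
finger_gap: 0.0002
grip_force: 3.1
```

Request:
step_arm([
  [-5, -0.4, 0, 0, 0, 0, -1],
  [-5, -0.4, 0, 0, 0, 0, -1],
  [-5, -0.4, 0, 0, 0, 0, -1],
  [-5, -0.4, 0, 0, 0, 0, -1],
  [-5, -0.4, 0, 0, 0, 0, -1],
])

```text
clock: 6.3
tcp_pos: [0.5159, 0.0282, 0.086]
orientation: [0.001, -0.042, 0.999, -0.0]
wrist_force: [1.4, 0.2, 6.8]
finger_gap: -0.0002
grip_force: 3.2
```

Request:
step_arm([
  [0, 0, 0, 0, 0, 0, -1],
  [0, 0, 0, 0, 0, 0, -1],
  [0, 0, 15, 0, 0, 0, -1],
  [0, 0, 35, 0, 0, 0, -1],
  [0, 0, 40, 0, 0, 0, -1],
])

```text
clock: 6.8
tcp_pos: [0.5133, 0.0285, 0.1743]
orientation: [-0.002, -0.042, 0.999, 0.0]
wrist_force: [1.4, -0.7, 0.1]
finger_gap: -0.0
grip_force: 0.0
```

Request:
step_arm([
  [0, -35, 0, 0, 0, 0, -1],
  [0, -35, 0, 0, 0, 0, -1],
  [0, -35, 0, 0, 0, 0, -1],
  [-50, 0, 0, 0, 0, 0, -1],
  [-50, 0, 0, 0, 0, 0, -1],
])

```text
clock: 7.3
tcp_pos: [0.414, -0.0776, 0.1734]
orientation: [-0.001, -0.041, 0.999, 0.0]
wrist_force: [-0.6, -0.1, 2.1]
finger_gap: -0.0003
grip_force: 0.0
```

```bash
python3 - <<'E'
from h import *
c=shot('top'); s=shot('side')
a=cv2.resize(c['image'][205:275,290:420],None,fx=4,fy=4,interpolation=cv2.INTER_CUBIC)
b=cv2.resize(s['image'][225:295,280:410],None,fx=4,fy=4,interpolation=cv2.INTER_CUBIC)
cv2.imwrite('pics/crop3.png',np.vstack([a,b])[:,:,::-1]); print(get_state()['tcp_pos'])
E
```

```text
[ 0.40668212 -0.07468458  0.17246317]
```

View pics/crop3.png

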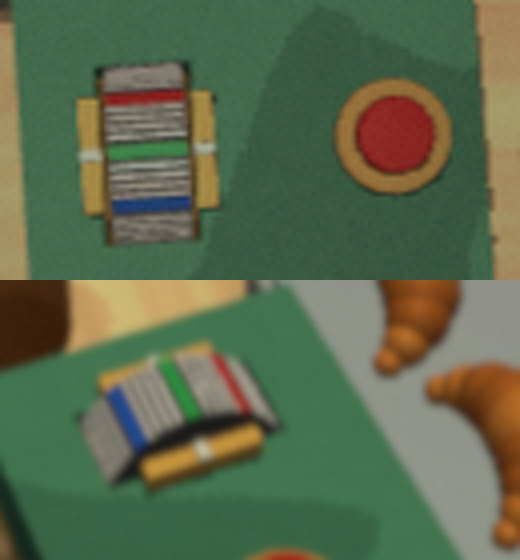

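Green is between the pointers (top crop (148,150)). The button comes next.

Request:
step_arm([
  [45, 0, 0, 0, 0, 0, -1],
  [45, -1, 0, 0, 0, 0, -1],
  [39, 0, -30, 0, 0, 0, -1],
  [0, 0, -30, 0, 0, 0, -1],
  [0, 0, 0, 0, 0, 0, -1],
])

```text
clock: 7.9
tcp_pos: [0.5415, -0.0765, 0.1102]
orientation: [-0.004, -0.042, 0.999, 0.001]
wrist_force: [-0.9, 0.3, -0.8]
finger_gap: 0.0001
grip_force: 0.0
```

Request:
step_arm([
  [0, 0, 0, 0, 0, 0, -1],
  [0, 0, 0, 0, 0, 0, -1],
])

```text
clock: 8.1
tcp_pos: [0.5442, -0.0777, 0.1164]
orientation: [0.001, -0.042, 0.999, -0.0]
wrist_force: [0.6, -0.2, 0.0]
finger_gap: -0.0001
grip_force: 0.0
```

Request:
step_arm([
  [-8, 1, -10, 0, 0, 0, -1],
  [0, 0, -10, 0, 0, 0, -1],
  [0, 0, -5, 0, 0, 0, -1],
  [0, 0, -3, 0, 0, 0, -1],
  [0, 0, 0, 0, 0, 0, -1],
])

```text
clock: 8.6
tcp_pos: [0.5359, -0.0767, 0.0872]
orientation: [0.0, -0.042, 0.999, -0.0]
wrist_force: [-2.4, -1.6, 5.3]
finger_gap: -0.0002
grip_force: 2.1
```

Request:
step_arm([
  [0, 0, -2, 0, 0, 0, -1],
  [0, 0, -1.5, 0, 0, 0, -1],
  [0, 0, 0, 0, 0, 0, -1],
  [0, 0, 0, 0, 0, 0, -1],
])

```text
clock: 9.0
tcp_pos: [0.536, -0.0768, 0.0858]
orientation: [0.001, -0.042, 0.999, -0.0]
wrist_force: [-7.3, 0.9, 19.2]
finger_gap: -0.0
grip_force: 9.4
```

The button bottomed out: the force jumped to 19 N at z = 0.0858. I'll lift off, retreat and check.

Request:
step_arm([
  [0, 0, 10, 0, 0, 0, -1],
  [0, 0, 40, 0, 0, 0, -1],
  [0, 0, 50, 0, 0, 0, -1],
  [-50, 0, 0, 0, 0, 0, -1],
  [-50, 0, 0, 0, 0, 0, -1],
])

```text
clock: 9.5
tcp_pos: [0.4384, -0.0777, 0.1858]
orientation: [0.003, -0.042, 0.999, -0.001]
wrist_force: [-1.3, -0.8, -0.4]
finger_gap: 0.0001
grip_force: 0.0
```

Request:
step_arm([
  [0, 0, 0, 0, 0, 0, -1],
  [0, 0, 0, 0, 0, 0, -1],
  [0, 0, 0, 0, 0, 0, -1],
])

```text
clock: 9.8
tcp_pos: [0.4375, -0.0771, 0.1838]
orientation: [0.001, -0.042, 0.999, -0.0]
wrist_force: [0.6, -0.4, -0.5]
finger_gap: -0.0
grip_force: 0.0
```

```bash
python3 - <<'E'
from h import *
c=shot('top','end.png');s=get_state();print(s['tcp_pos'],s['wrist_force'],s['qvel'].round(3))
P=cloud(c); print('button z',np.nanmedian(P[234:243,384:393,2]))
for n,(u0,u1,v0,v1) in dict(jar=(225,275,245,290),tin=(420,475,200,265)).items():
    S=P[v0:v1,u0:u1].reshape(-1,3); S=S[S[:,2]>.045]; print(n,S.min(0).round(3),S.max(0).round(3))
E
```

```text
[ 0.43758722 -0.07706573  0.18371632] [0.07268575 0.19839192 0.17859011] [ 0.003  0.012  0.004  0.006 -0.001 -0.002]
button z 0.09153060388925871
jar [0.451 0.131 0.046] [0.513 0.19  0.119]
tin [ 0.482 -0.222  0.045] [ 0.6   -0.041  0.66 ]
```

View pics/end.png

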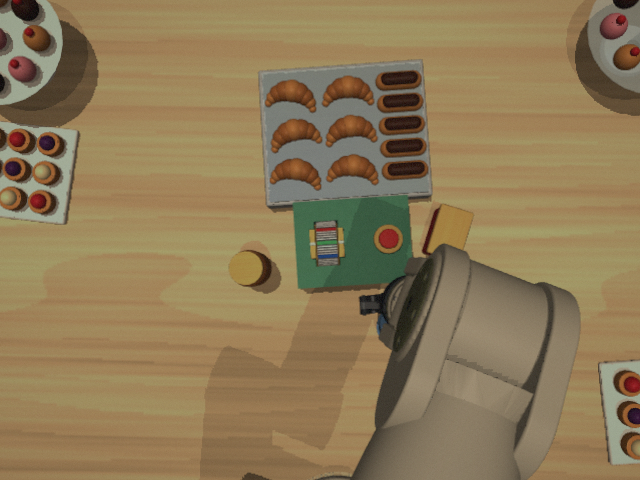

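The final view shows green at the pointers (327,242) and the button up at z = 0.0915. The jar hasn't moved, and the tin's visible part is where it was. The cup is hidden under the arm, but the hand stayed well above it throughout.

```bash
python3 -c "
from workcell import *
print(hand_in())"
```

```text
the job is handed in; nothing more can be done
None
```

I rolled the thumbwheel to green, pressed the start button fully and let it come back up, and handed the job in with the hand clear; the jar and tin look unmoved, but the arm hid the cup in the last picture and no verdict was returned.

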